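# Find where a brake pedal bites and mark its free travel

## Task

The brake pedal of a kick wheel is on the bench to be checked. Press the pedal slowly until its light, slack movement firms up, hold it there for a moment with about 10 N more than the slack needed (never as much as 20 N more), and let it come all the way back up. Then slide the green marker along the scale until its tip stands level with the tip of the red pointer that the pedal pushed along, and let go; do not move the red pointer by hand and leave the things lying round about where they are.

Things in the scene. Friction and masses are not known exactly. Their poses are not given: they have to be found in the camera images.
- pedal_unit: Fixed unit, 250 x 205 x 10 mm blue base (x -125..125, y -152..52 of this frame), grey housing (x 47..119, y -24..24, top z 134), pedal axle along y at x 30, z 90, white scale strip with 5 mm graduations on its right, y -106..-84, top z 14. Origin on the table; the pedal points to -x, z is up. Where it bites differs and cannot be seen.
- pedal_pad (a point): Centre of the top of the black pedal pad (60 x 64 mm), 120 mm to -x of the axle. At rest 145 mm above the table, tilted 0.3 rad down towards the axle; it goes down 25 to 65 mm on an arc, levelling, before it bites: press straight down with shut fingers. Slack spring: 3 to 5 N at the pad. From the bite on the resistance grows by about 1.5 N per mm.
- pedal (a joint): Pedal angle in rad: 0 at rest (up, where its spring returns it), grows as the pedal is pressed; mechanical limit 0.65. It bites somewhere between 0.2 and 0.5.
- brake_spring (a joint): Compression (m) of the brake spring in the closed housing: 0 until the pedal bites, then about 0.0028 for 10 N at the pad over the slack force; 0.0011 to 0.0044 is a right press (4 to 16 N over the slack), beyond 0.0055 it is overloaded.
- red_pointer: Red drag pointer on the inner guide rod. Origin at its index tip (which points to -y), about 16 mm above the table. The pressed pedal's crank pushes it along +x of the unit (15 to 37 mm in a right press); it stays by friction (1 N) where the pedal left it.
- green_marker: Green marker on the outer guide rod. Origin at its index tip (points to +y, towards the red pointer), 16 mm above the table; axes as the unit's. It slides along the unit's x with about 2 N friction, from level with the red pointer's zero to 85 mm beyond; starts 58 to 80 mm along, beyond where the red pointer will go.
- marker_grip (a point): Centre of the green marker's upright round knob (16 mm diameter, 30 mm tall, 44 mm above the table), 23 mm to -y of its index tip and level with it in x. The knob may be pinched from above or pushed from its side.
- white_pot: Small white pot, 68 mm across, 40 mm high, standing left of the unit; origin at its underside. Bystander.
- wood_tool_c: Small flat wooden stick, 47 x 76 x 8 mm, lying left of the unit; origin at its underside. Bystander.
- rib_wood: Oval wooden rib, 83 x 56 x 10 mm, lying right of the unit; origin at its underside. Bystander.

How it is judged:
By the outcome, as a careful person would: the job done as asked, in the order asked, and still so for the second after the job is handed in, with the robot touching nothing.
It also fails if it takes over 70 s, if anything falls off the work surface, if the arm or the gripper's body presses on something with over 40 N, if the wrist force passes 120 N, or if a joint passes its speed limit or range.

## Robot

A 6-joint arm with a two-finger parallel gripper is mounted at the origin on a cart in front of the work surface, level with it; the furniture and walls round the work are solid. World frame = base frame: x ahead of the robot, y to its left, z up, the work surface at z = 0. Lengths are in m, angles in rad, forces in N, time in s.
With the tool pointing down it reaches from about 0.275 to 1 m from the base axis. Payload 8.4 kg.
Tool frame: the origin (TCP) lies at the very end of the fingers, on their centre line; the grasp point (between the pads) lies 19 mm behind it; x points along the fingers, z is the direction in which the jaws open and shut, and the axes are right-handed (so a half turn about x gives the same grasp; the last joint's range is limited). The gripper opens to 85 mm and grips with 20 to 120 N. Pads are 22 mm wide; open, the fingers measure 114 mm over their backs; the gripper's body (76 mm by 85 mm) begins 54 mm behind the grasp point. The pads swing forward as they close: fully open they stand 13 mm farther back than shut.
Start: joints at [-1.332, 0.353, 1.633, -0, 1.155, -0.002], TCP at [0.149, -0.607, 0.231] pointing down, gripper open.
Joint ranges: [-2.63, 2.63], [-0.92, 2.1], [0.06, 2.66], [-1.3, 4.44], [0, 2.69], [-3.02, 3.02]. Speed limits (rad/s): [2.22, 2.22, 2.79, 3.14, 3.14, 3.14].

## Interface

Orientations are given as a rotation vector (axis times angle).
In Python, from cell import status, eyes, job, models gives the robot as it stands.
- The arm moves only by the shell command python3 -m crank 'ROWS'. ROWS is a JSON object of lists of equal length, an entry for each row: "delta_pos": the shift along the world's x, y, z in m, a list of three; "yaw": the turn about the world's z in rad; "jaw": the gripper command: -1 is shut, 1 is fully open, values between are in proportion. A call has 1 to 5 rows; each row is the pose to reach, as a shift and turn from the pose commanded when the call began; what a row does not reach only later rows make up. A row lasts 1/8 s, in which the tool goes at most 62.5 mm and 10.7 degrees, less where a joint would pass 70% of its speed; a pose out of reach is approached as far as the arm can. A call with a gripper value outside its range is refused whole. The fingers move at their own pace and stop on an object; the grip force is fixed at half the most. Time passes only in rows, so rows that repeat a pose let the fingers close. It gives the time, the measured TCP pose, the force and the opening at its end, in the units of the state.
- status.read_state(): the state, without advancing time (a new reading comes with each control period).
- eyes.camera(name): name is "scene" or "top" or "wrist"; returns the picture (420x560x3 uint8, red, green, blue); there is no depth.
- eyes.camera_info(name): a dict with "vertical_fov" (degrees; the focal length in pixels is half the picture's height over the tangent of half this angle, whatever the lens; pixels are square), "cx", "cy" (the principal point, pixels), "camera_from_world" (4x4, takes a point from world to camera coordinates). Camera axes: x right, y up, looking along -z (the intrinsics and any distortion apply to the point x, -y, -z); pixel columns grow to the right and rows downward; lengths in m; the calibration is good to about 2 mm. The wrist camera is an equidistant fisheye: a pixel r from the principal point sees the ray r / f radians off the axis. A picture is of the moment at which its call begins: read the wrist's pose just before it. camera_info takes no time and is no camera call; for the wrist camera it gives the pose at the moment of the call.
- job.close_job(): hands the job in, once; it reports no verdict.
Trained networks look in the newest picture that a camera, given by its name, has taken for a name from the list of things; names that differ only in an ending like _2 or _b are one class to them, and where a whole thing is asked for, a point or a joint stands for the part that bears it (a point fixed in the world has none). Each returns a list of dicts, best first, with "conf" (0 to 1); they miss things now and then, are a little off and sometimes report something else, mostly with a low value. They report only what shows in the picture. A call takes as long as a camera call.
- models.recognise(target, camera): "box" ([left, top, right, bottom] as shares, 0 to 1, of the picture: columns of its width, rows of its height, round what is visible of it).
- models.cut_out(target, camera): "region" (420x560 bool, what is visible of it) and "box" ([left, top, right, bottom] as shares, 0 to 1, of the picture: columns of its width, rows of its height, round what is visible of it).
The state is a dict: "t": time; "q": joint angles; "qd": joint speeds; "effort": joint torques, N m; "ee_pos": TCP position; "tool_rot": TCP orientation; "force": force on the tool from outside, world axes, zero at the start; "ft_torque": the same for the moment, N m; "width": finger opening in m.
Only numpy, scipy, OpenCV 4.12 (cv2) and the standard library are available. Lean on these libraries where they do the work, as an engineer would, in place of code of your own. Each camera call takes 0.05 s, during which the arm holds its last target.

## Working session

There is one attempt and no reset: what is moved stays moved. The work goes in short steps, Python scripts to look and compute and a shell command to move; the robot and the scene stay as the last step left them, time stands still between calls to the robot, and variables do not carry over. Pictures are saved under pics/ and viewed, and the job is handed in when it is done.

```bash
ls; mkdir -p pics
python3 - <<'E'
from cell import status, eyes, job, models
import cv2, numpy as np
print(status.read_state())
for n in ["scene","top"]:
    im=eyes.camera(n); cv2.imwrite(f"pics/{n}0.png",im[:,:,::-1]); i=eyes.camera_info(n); print(n,i)
    for t in ["pedal_unit","pedal_pad","green_marker","marker_grip","red_pointer"]:
        r=models.recognise(t,n)[:2]
        print(t,[(x['conf'],(np.array(x['box'])*[560,420,560,420]).round(1)) for x in r])
E
```

```text
pics
{'t': 0.0, 'q': array([-1.33238690e+00,  3.53634813e-01,  1.63413611e+00,  1.03509731e-06,
        1.15522052e+00, -2.40311033e-03]), 'qd': array([-0.00309795,  0.0010218 , -0.00106895,  0.00044852, -0.00115814,
        0.00038552]), 'effort': array([ 3.01699538e-04, -6.05252409e+01, -3.42061293e+01,  4.28100145e-05,
        9.45813255e-03,  3.13223453e-06]), 'ee_pos': array([ 0.14894161, -0.60649583,  0.23056917]), 'tool_rot': array([ 1.03087968,  1.31466512, -1.02943305]), 'force': array([0.45868588, 0.31084447, 0.19628476]), 'ft_torque': array([-0.00361637, -0.02702746, -0.03010282]), 'width': 0.08515082380064529}
scene {'vertical_fov': 47.83150869286759, 'cx': 280.2377002049528, 'cy': 215.41941019076302, 'camera_from_world': array([[-0.89520629, -0.44557342,  0.00836854,  0.46938299],
       [ 0.26591821, -0.51900181,  0.81235745, -0.2656965 ],
       [-0.3576216 ,  0.72945284,  0.58309977, -0.77154092],
       [ 0.        ,  0.        ,  0.        ,  1.        ]])}
pedal_unit [(0.57, array([227. , 193. , 372.3, 313.9])), (0.16, array([284.2, 202.1, 294.7, 216.4]))]
pedal_pa
[... 168 characters left out ...]
pointer [(0.47, array([286.6, 237.5, 302.6, 247.2]))]
top {'vertical_fov': 52.65776298829981, 'cx': 279.4228671353773, 'cy': 213.02261843700273, 'camera_from_world': array([[ 0.03619536, -0.99934356, -0.0015329 , -0.07832542],
       [ 0.97418725,  0.03494213,  0.22302074, -0.55161718],
       [-0.22282078, -0.00956565,  0.97481249, -0.90279519],
       [ 0.        ,  0.        ,  0.        ,  1.        ]])}
pedal_unit [(0.84, array([236.5, 165.1, 347.3, 295.7]))]
pedal_pad [(0.71, array([235.2, 198.8, 293.8, 267.9])), (0.29, array([340.3, 249.1, 367.9, 281.8]))]
green_marker [(0.6, array([326.4, 199.9, 337.9, 207.3]))]
marker_grip []
red_pointer [(0.37, array([238.4, 200.8, 293.7, 270.5]))]
```

Run:
```python
import cv2
for n,(x0,y0,x1,y1) in {"scene":(200,170,400,320),"top":(200,130,400,310)}.items():
    a=cv2.imread(f"pics/{n}0.png"); cv2.imwrite(f"pics/{n}0c.png",cv2.resize(a[y0:y1,x0:x1],None,fx=4 if n=="scene" else 3.3,fy=4 if n=="scene" else 3.3,interpolation=cv2.INTER_CUBIC))
```

```text
(no output)
```

View pics/scene0.png

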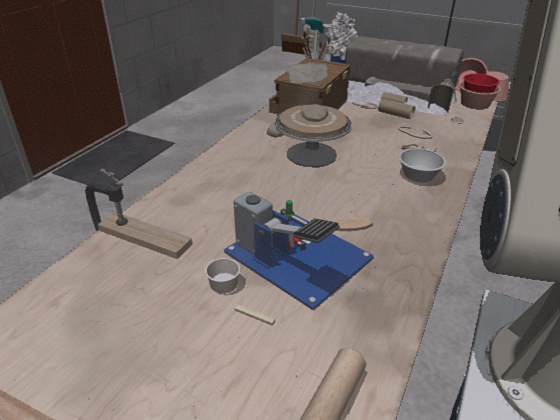

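View pics/scene0c.png

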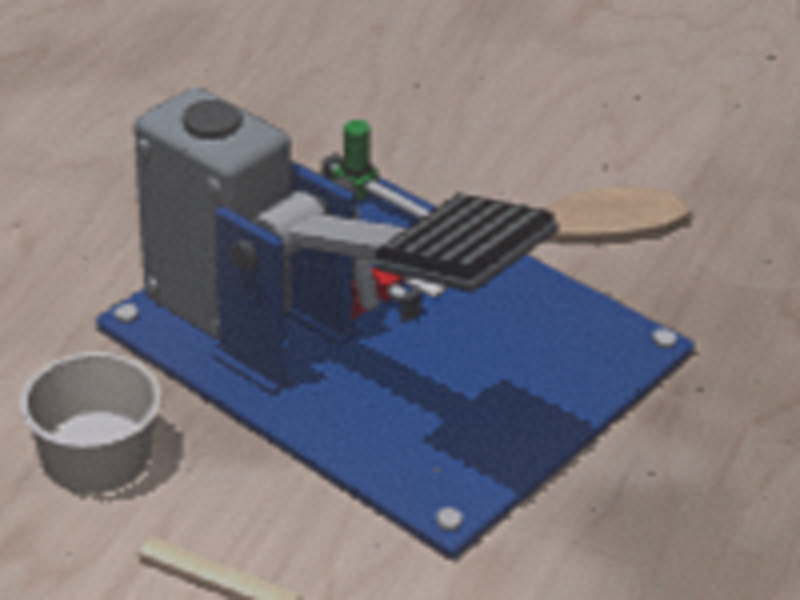

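View pics/top0.png

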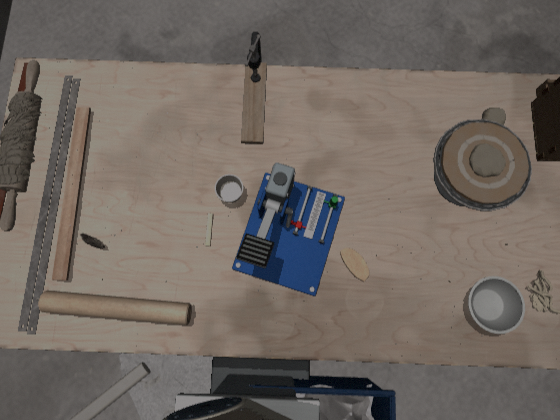

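View pics/top0c.png

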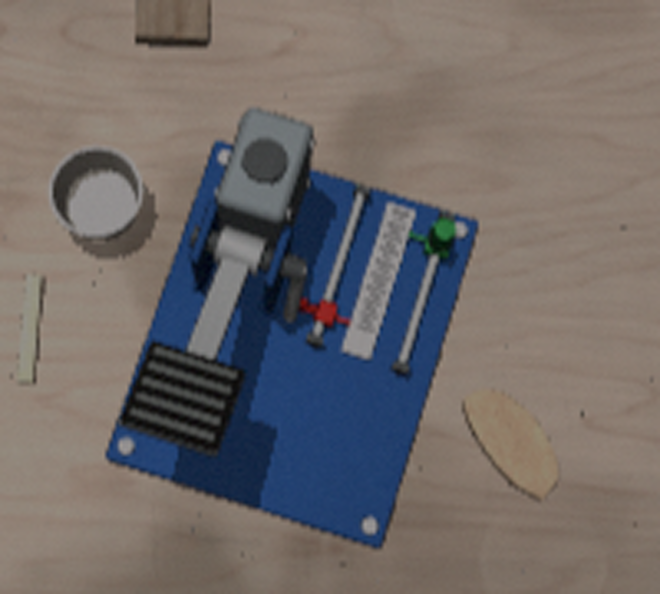

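```bash
cat > h.py <<'E'
from cell import status, eyes, job, models
import cv2, numpy as np
from scipy.optimize import least_squares
def K(i): 
    f=210/np.tan(np.radians(i['vertical_fov']/2)); return f
def proj(i,P):
    P=np.atleast_2d(P); M=i['camera_from_world']; c=P@M[:3,:3].T+M[:3,3]
    f=K(i); return np.c_[i['cx']+f*c[:,0]/-c[:,2], i['cy']+f*(-c[:,1])/-c[:,2]]
def u2w(p,P):
    P=np.atleast_2d(P); c,s=np.cos(p[2]),np.sin(p[2])
    return np.c_[p[0]+c*P[:,0]-s*P[:,1],p[1]+s*P[:,0]+c*P[:,1],P[:,2]]
def ray(i,uv,z):
    M=i['camera_from_world'];f=K(i);d=np.array([(uv[0]-i['cx'])/f,-(uv[1]-i['cy'])/f,-1]);R=M[:3,:3]
    o=-R.T@M[:3,3];w=R.T@d;return o+w*(z-o[2])/w[2]
E
python3 - <<'E'
from h import *
C=lambda x,y:[x,y,.01]
T=np.array([[213,141],[477,218],[382,547],[107,460]])/3.3+[200,130]
PT=np.array([C(.125,.052),C(.125,-.152),C(-.125,-.152),C(-.125,.052)])
S=np.array([[98,322],[455,555],[693,345]])/4+[200,170]
PS=np.array([C(.125,.052),C(-.125,.052),C(-.125,-.152)])
it,isc=eyes.camera_info("top"),eyes.camera_info("scene")
def r(p,w): 
    a=(proj(it,u2w(p,PT))-T).ravel(); b=(proj(isc,u2w(p,PS))-S).ravel()
    return [a,b,np.r_[a,b]][w]
for w in (0,1,2):
    s=least_squares(r,[.5,-.1,0],args=(w,)); print(w,s.x.round(4),s.fun.round(1))
p=s.x; np.save("p.npy",p)
print("pad",u2w(p,[-.09,0,.145]))
for n,uv,z in [("knobtop top",(445/3.3+200,227/3.3+130),.044),("red tip",(349/3.3+200,322/3.3+130),.016),("green tip",(411/3.3+200,237/3.3+130),.016),("pad centre",(182/3.3+200,398/3.3+130),.145)]:
    w=ray(it,uv,z); c,s_=np.cos(p[2]),np.sin(p[2]); d=w[:2]-p[:2]
    print(n,w.round(4),"unit",(c*d[0]+s_*d[1]).round(4),(-s_*d[0]+c*d[1]).round(4))
for n,uv,z in [("knobtop scene",(357/4+200,127/4+170),.044),("pad scene",(466/4+200,235/4+170),.145)]:
    w=ray(isc,uv,z); d=w[:2]-p[:2]
    print(n,w.round(4),"unit",(c*d[0]+s_*d[1]).round(4),(-s_*d[0]+c*d[1]).round(4))
E
```

```text
0 [ 0.5336 -0.0351 -0.2648] [-0.  -0.7  0.2 -0.3  0.3  0.4 -0.5  0.4]
1 [ 0.533  -0.0281 -0.2754] [-1.6 -0.6  0.2  0.1  1.4 -0.2]
2 [ 0.5339 -0.0327 -0.2704] [-0.7 -0.9 -0.6  0.  -1.2  0.6 -1.8  0.  -0.9 -1.7  1.  -1.8  1.5 -1.8]
pad [[ 0.44713295 -0.00862275  0.145     ]]
knobtop top [ 0.597  -0.1864  0.044 ] unit 0.1019 -0.1313
red tip [ 0.5316 -0.1215  0.016 ] unit 0.0215 -0.0862
green tip [ 0.5961 -0.1652  0.016 ] unit 0.0954 -0.1111
pad centre [ 0.4551 -0.0127  0.145 ] unit -0.0813 -0.0019
knobtop scene [ 0.5995 -0.1973  0.044 ] unit 0.1072 -0.1412
pad scene [ 0.4553 -0.0054  0.145 ] unit -0.083 0.0053
```

```bash
python3 - <<'E'
from h import *
from scipy.spatial.transform import Rotation as R
print(R.from_rotvec(status.read_state()['tool_rot']).as_matrix().round(3))
E
python3 -m crank '{"delta_pos":[[0.027,0.054,0],[0.054,0.108,0],[0.081,0.162,0],[0.108,0.216,0],[0.135,0.27,0]],"yaw":[0,0,0,0,0],"jaw":[-1,-1,-1,-1,-1]}'
```

```text
[[ 0.     0.971  0.238]
 [-0.     0.238 -0.971]
 [-1.     0.     0.   ]]
t: 1.23
ee_pos: [0.2846, -0.3354, 0.2315]
tool_rot: [1.03, 1.312, -1.03]
force: [1.8, -0.5, -0.7]
width: -0.0001
```

```bash
python3 -m crank '{"delta_pos":[[0.027,0.054,0],[0.054,0.108,0],[0.081,0.162,0],[0.108,0.216,0],[0.135,0.27,0]],"yaw":[0.18,0.36,0.54,0.72,0.9],"jaw":[-1,-1,-1,-1,-1]}'
python3 -m crank '{"delta_pos":[[0.027,0.054,-0.02],[0.027,0.054,-0.04],[0.027,0.054,-0.05],[0.027,0.054,-0.05]],"yaw":[0.16,0.16,0.16,0.16],"jaw":[-1,-1,-1,-1]}'
python3 - <<'E'
from h import *
print(status.read_state())
im=eyes.camera("scene");cv2.imwrite("pics/s1.png",cv2.resize(im[120:320,200:400,::-1],None,fx=3,fy=3))
im=eyes.camera("wrist");cv2.imwrite("pics/w1.png",im[:,:,::-1])
E
```

```text
t: 1.85
ee_pos: [0.4199, -0.0651, 0.2318]
tool_rot: [0.332, 1.544, -0.333]
force: [0.9, 0.0, 0.1]
width: -0.0001
t: 2.35
ee_pos: [0.4454, -0.0135, 0.1809]
tool_rot: [0.213, 1.562, -0.213]
force: [0.5, -0.6, -0.5]
width: -0.0002
{'t': 2.35, 'q': array([-3.34906805e-02,  1.34964161e-01,  2.05179417e+00, -1.17166796e-04,
        9.56203733e-01,  2.37564855e-01]), 'qd': array([-0.01245177, -0.01526695, -0.0164524 ,  0.00103083,  0.01136881,
        0.00053707]), 'effort': array([ 6.88342284e-01, -3.86698759e+01, -2.90218699e+01,  2.79193267e-02,
       -1.92122036e-01,  6.45617783e-04]), 'ee_pos': array([ 0.44542907, -0.01345528,  0.1809065 ]), 'tool_rot': array([ 0.21257038,  1.56166338, -0.21293999]), 'force': array([ 0.4831347 , -0.59908984, -0.5250288 ]), 'ft_torque': array([-0.01055759,  0.04859404, -0.01673448]), 'width': -0.00018640898763134947}
```

View pics/s1.png

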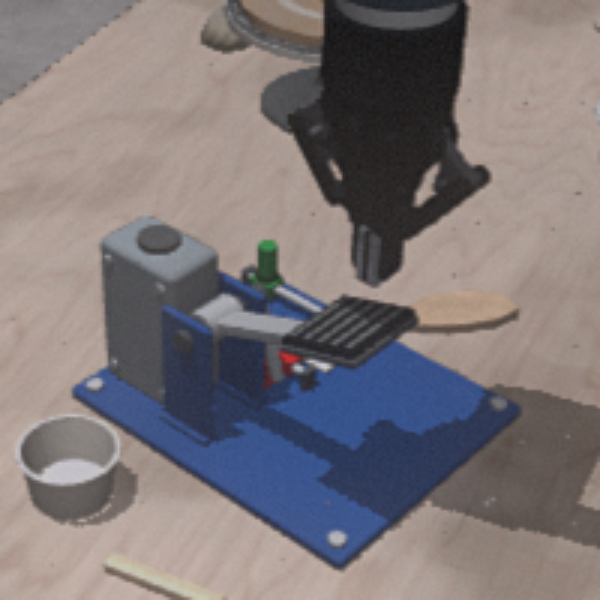

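View pics/w1.png

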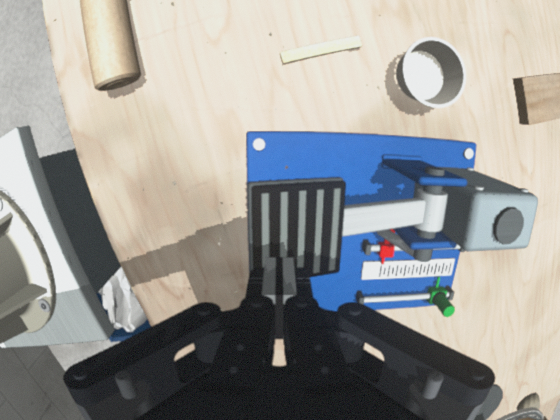

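```bash
python3 -m crank '{"delta_pos":[[0,0.002,-0.005],[0,0.002,-0.01],[0,0.002,-0.015],[0,0.002,-0.02],[0,0.002,-0.025]],"yaw":[0,0,0,0,0],"jaw":[-1,-1,-1,-1,-1]}'
python3 -m crank '{"delta_pos":[[0,0,-0.003],[0,0,-0.006],[0,0,-0.009],[0,0,-0.012],[0,0,-0.014]],"yaw":[0,0,0,0,0],"jaw":[-1,-1,-1,-1,-1]}'
```

```text
t: 3.08
ee_pos: [0.446, -0.011, 0.1559]
tool_rot: [0.212, 1.561, -0.212]
force: [0.8, 0.2, 0.3]
width: -0.0001
t: 3.7
ee_pos: [0.446, -0.0109, 0.1422]
tool_rot: [0.212, 1.56, -0.212]
force: [-1.8, 0.2, 4.3]
width: 0.0
```

```bash
python3 -m crank '{"delta_pos":[[0,0,-0.002],[0,0,-0.004],[0,0,-0.006],[0,0,-0.008],[0,0,-0.01]],"yaw":[0,0,0,0,0],"jaw":[-1,-1,-1,-1,-1]}'
python3 -m crank '{"delta_pos":[[0,0,-0.002],[0,0,-0.004],[0,0,-0.005]],"yaw":[0,0,0,0,0],"jaw":[-1,-1,-1]}'
python3 -c "
from h import *
im=eyes.camera('scene');cv2.imwrite('pics/s2.png',cv2.resize(im[120:320,200:400,::-1],None,fx=3,fy=3))"
```

```text
t: 4.32
ee_pos: [0.446, -0.011, 0.1321]
tool_rot: [0.212, 1.561, -0.212]
force: [-2.3, -0.7, 4.8]
width: -0.0001$.yaw: bad value
```

View pics/s2.png

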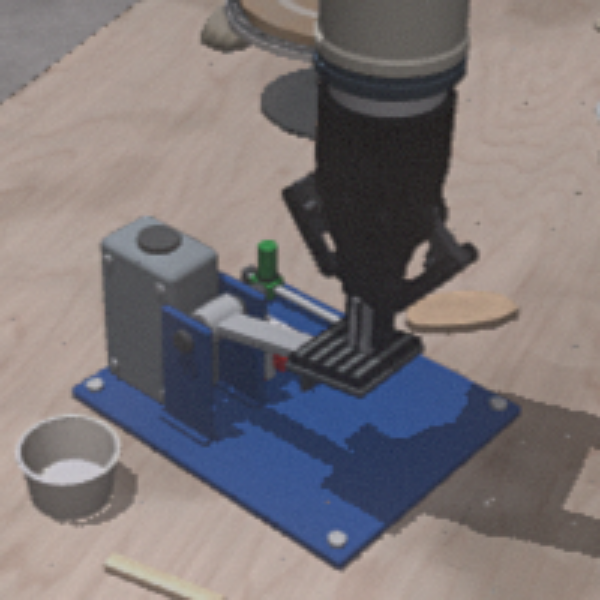

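```bash
python3 -m crank '{"delta_pos":[[0,0,-0.002],[0,0,-0.004],[0,0,-0.006]],"yaw":[0,0,0],"jaw":[-1,-1,-1]}'
python3 -m crank '{"delta_pos":[[0,0,-0.002],[0,0,-0.003],[0,0,-0.004]],"yaw":[0,0,0],"jaw":[-1,-1,-1]}'
```

```text
t: 4.75
ee_pos: [0.446, -0.011, 0.1261]
tool_rot: [0.212, 1.561, -0.212]
force: [-1.8, 0.5, 4.5]
width: -0.0001
t: 5.12
ee_pos: [0.446, -0.011, 0.1222]
tool_rot: [0.212, 1.561, -0.212]
force: [-2.4, 0.9, 4.4]
width: 0.0
```

```bash
python3 -m crank '{"delta_pos":[[0,0,-0.002],[0,0,-0.003],[0,0,-0.004]],"yaw":[0,0,0],"jaw":[-1,-1,-1]}'
```

```text
t: 5.5
ee_pos: [0.446, -0.011, 0.1182]
tool_rot: [0.212, 1.56, -0.212]
force: [-3.2, 0.6, 4.2]
width: 0.0001
```

```bash
python3 -m crank '{"delta_pos":[[0,0,-0.001],[0,0,-0.002],[0,0,-0.003]],"yaw":[0,0,0],"jaw":[-1,-1,-1]}'
```

```text
t: 5.88
ee_pos: [0.446, -0.011, 0.1152]
tool_rot: [0.212, 1.56, -0.212]
force: [-3.2, 1.3, 4.7]
width: 0.0002
```

```bash
python3 -m crank '{"delta_pos":[[0,0,-0.001],[0,0,-0.002],[0,0,-0.003]],"yaw":[0,0,0],"jaw":[-1,-1,-1]}'
```

```text
t: 6.25
ee_pos: [0.4459, -0.011, 0.1122]
tool_rot: [0.212, 1.561, -0.212]
force: [-3.9, 1.2, 4.9]
width: -0.0002
```

```bash
python3 -m crank '{"delta_pos":[[0,0,-0.001],[0,0,-0.002],[0,0,-0.003]],"yaw":[0,0,0],"jaw":[-1,-1,-1]}'
```

```text
t: 6.62
ee_pos: [0.4459, -0.011, 0.1092]
tool_rot: [0.212, 1.561, -0.212]
force: [-3.8, 0.4, 4.5]
width: -0.0001
```

```bash
python3 -m crank '{"delta_pos":[[0,0,-0.001],[0,0,-0.002],[0,0,-0.003]],"yaw":[0,0,0],"jaw":[-1,-1,-1]}'
```

```text
t: 7.0
ee_pos: [0.4459, -0.011, 0.1062]
tool_rot: [0.212, 1.561, -0.212]
force: [-5.5, 1.6, 4.8]
width: -0.0
```

```bash
python3 -m crank '{"delta_pos":[[0,0,-0.001],[0,0,-0.002],[0,0,-0.003]],"yaw":[0,0,0],"jaw":[-1,-1,-1]}'
```

```text
t: 7.38
ee_pos: [0.4458, -0.0109, 0.1032]
tool_rot: [0.212, 1.561, -0.212]
force: [-4.8, 1.7, 4.9]
width: -0.0004
```

```bash
python3 -m crank '{"delta_pos":[[0,0,-0.001],[0,0,-0.002],[0,0,-0.003]],"yaw":[0,0,0],"jaw":[-1,-1,-1]}'
```

```text
t: 7.75
ee_pos: [0.4458, -0.0109, 0.1002]
tool_rot: [0.212, 1.561, -0.212]
force: [-5.0, 1.8, 5.4]
width: 0.0002
```

```bash
python3 -m crank '{"delta_pos":[[0,0,-0.001],[0,0,-0.002],[0,0,-0.003]],"yaw":[0,0,0],"jaw":[-1,-1,-1]}'
```

```text
t: 8.12
ee_pos: [0.4457, -0.0109, 0.0973]
tool_rot: [0.212, 1.561, -0.212]
force: [-6.4, 1.1, 8.0]
width: -0.0001
```

```bash
python3 -m crank '{"delta_pos":[[0,0,-0.001],[0,0,-0.002],[0,0,-0.003]],"yaw":[0,0,0],"jaw":[-1,-1,-1]}'
```

```text
t: 8.5
ee_pos: [0.4456, -0.0109, 0.0944]
tool_rot: [0.212, 1.561, -0.212]
force: [-6.8, 1.9, 12.6]
width: -0.0001
```

```bash
python3 -m crank '{"delta_pos":[[0,0,-0.001],[0,0,-0.002],[0,0,-0.003]],"yaw":[0,0,0],"jaw":[-1,-1,-1]}'
```

```text
t: 8.88
ee_pos: [0.4456, -0.0109, 0.0916]
tool_rot: [0.212, 1.561, -0.212]
force: [-8.4, 2.4, 15.3]
width: -0.0002
```

```bash
python3 -m crank '{"delta_pos":[[0,0,0],[0,0,0],[0,0,0],[0,0,0],[0,0,0]],"yaw":[0,0,0,0,0],"jaw":[-1,-1,-1,-1,-1]}'
python3 -m crank '{"delta_pos":[[0,0,0],[0,0,0],[0,0,0],[0,0,0.002],[0,0,0.004]],"yaw":[0,0,0,0,0],"jaw":[-1,-1,-1,-1,-1]}'
python3 -m crank '{"delta_pos":[[0,0,0.004],[0,0,0.008],[0,0,0.012],[0,0,0.016],[0,0,0.02]],"yaw":[0,0,0,0,0],"jaw":[-1,-1,-1,-1,-1]}'
python3 -m crank '{"delta_pos":[[0,0,0.004],[0,0,0.008],[0,0,0.012],[0,0,0.016],[0,0,0.02]],"yaw":[0,0,0,0,0],"jaw":[-1,-1,-1,-1,-1]}'
python3 -m crank '{"delta_pos":[[0,0,0.004],[0,0,0.008],[0,0,0.012],[0,0,0.016],[0,0,0.02]],"yaw":[0,0,0,0,0],"jaw":[-1,-1,-1,-1,-1]}'
python3 -m crank '{"delta_pos":[[0,0,0.004],[0,0,0.01],[0,0,0.02],[0,0,0.04],[0,0,0.06]],"yaw":[0,0,0,0,0],"jaw":[-1,-1,-1,-1,-1]}'
python3 -c "
from h import *
im=eyes.camera('scene');cv2.imwrite('pics/s3.png',cv2.resize(im[120:320,200:400,::-1],None,fx=3,fy=3))
im=eyes.camera('wrist');cv2.imwrite('pics/w3.png',im[:,:,::-1])
"
```

```text
t: 9.5
ee_pos: [0.4455, -0.0109, 0.0915]
tool_rot: [0.212, 1.561, -0.212]
force: [-8.3, 1.6, 14.0]
width: -0.0003
t: 10.12
ee_pos: [0.4455, -0.0109, 0.0954]
tool_rot: [0.212, 1.561, -0.212]
force: [-6.0, 1.8, 8.2]
width: 0.0004
t: 10.75
ee_pos: [0.4473, -0.0111, 0.1159]
tool_rot: [0.212, 1.558, -0.212]
force: [2.5, -0.9, 2.2]
width: 0.0001
t: 11.38
ee_pos: [0.446, -0.011, 0.1355]
tool_rot: [0.212, 1.56, -0.212]
force: [2.3, -0.1, 1.8]
width: 0.0004
t: 12.0
ee_pos: [0.4454, -0.0109, 0.1553]
tool_rot: [0.212, 1.562, -0.212]
force: [0.4, 0.3, -0.6]
width: -0.0002
t: 12.62
ee_pos: [0.446, -0.011, 0.2163]
tool_rot: [0.212, 1.56, -0.212]
force: [0.6, -0.0, -0.5]
width: 0.0
```

View pics/s3.png

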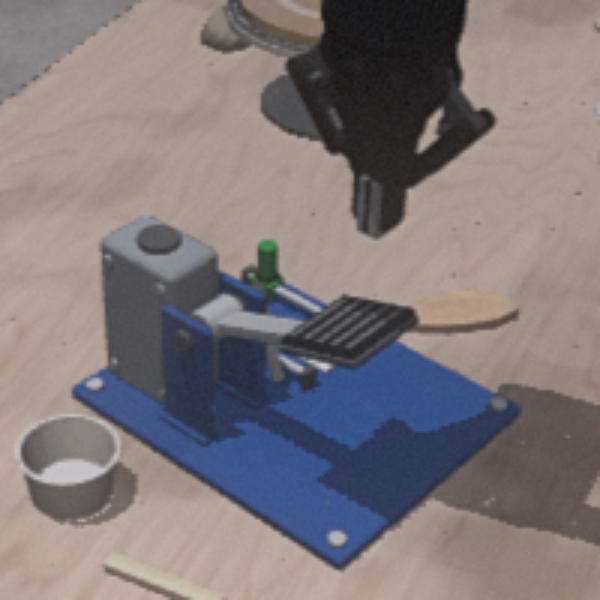

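View pics/w3.png

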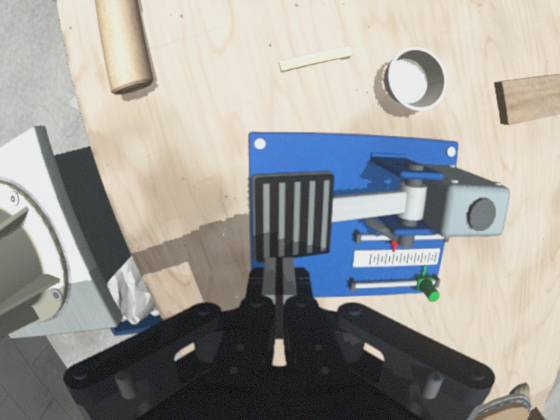

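```bash
python3 -m crank '{"delta_pos":[[0.035,-0.045,0],[0.07,-0.09,0],[0.105,-0.135,0],[0.14,-0.19,-0.02],[0.14,-0.19,-0.03]],"yaw":[0,0,0,0,0],"jaw":[0,0,0,0,0]}'
python3 - <<'E'
from h import *
i=eyes.camera_info("wrist");print(i,status.read_state()['ee_pos'])
im=eyes.camera('wrist');cv2.imwrite('pics/w4.png',im[:,:,::-1])
im=eyes.camera('top');cv2.imwrite('pics/t4.png',cv2.resize(im[130:310,200:400,::-1],None,fx=3.3,fy=3.3,interpolation=cv2.INTER_CUBIC))
E
```

```text
t: 13.35
ee_pos: [0.5871, -0.2039, 0.1834]
tool_rot: [0.214, 1.56, -0.214]
force: [0.5, 1.9, -0.6]
width: 0.0424
{'vertical_fov': 65.70646984690485, 'cx': 278.78696880360064, 'cy': 211.59954049344395, 'camera_from_world': array([[ 0.96301002, -0.26946104, -0.00156671, -0.61939116],
       [ 0.25633253,  0.91785286, -0.30305075,  0.06183322],
       [ 0.08309838,  0.29143931,  0.95297313, -0.32306657],
       [ 0.        ,  0.        ,  0.        ,  1.        ]])} [ 0.58713828 -0.20391718  0.18342421]
```

View pics/w4.png

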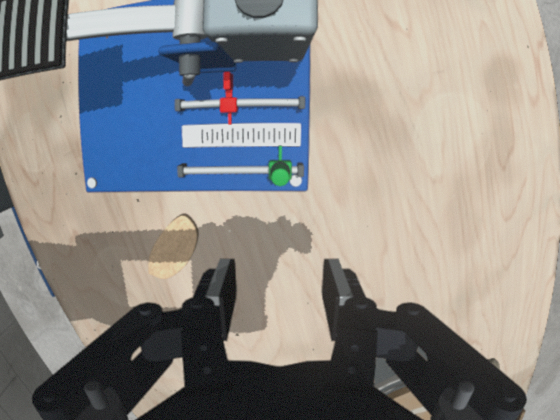

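View pics/t4.png

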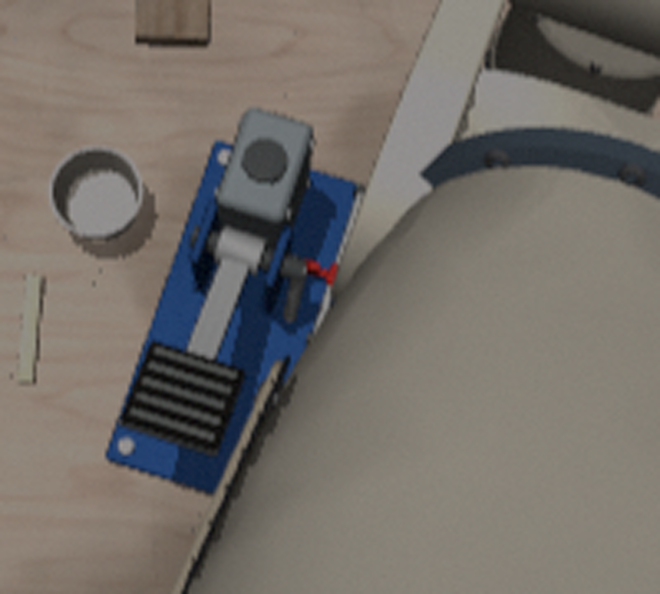

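```bash
cat >> h.py <<'E'
def fray(i,uv,z):
    M=i['camera_from_world'];f=K(i);dx,dy=uv[0]-i['cx'],uv[1]-i['cy'];r=np.hypot(dx,dy);th=r/f
    d=np.array([np.sin(th)*dx/r,-np.sin(th)*dy/r,-np.cos(th)]);R=M[:3,:3]
    o=-R.T@M[:3,3];w=R.T@d;return o+w*(z-o[2])/w[2]
def unit(w,p):
    c,s=np.cos(p[2]),np.sin(p[2]);d=w[:2]-p[:2];return np.array([c*d[0]+s*d[1],-s*d[0]+c*d[1]])
E
python3 - <<'E'
from h import *
i=eyes.camera_info("wrist")
a=cv2.imread("pics/w4.png")
cv2.imwrite("pics/w4c.png",cv2.resize(a[85:200,170:315],None,fx=5,fy=5,interpolation=cv2.INTER_CUBIC))
p=np.load("p.npy")
def f(q): 
    return np.r_[(unit(fray(i,(86,191),.01),q)-[-.125,-.152]),(unit(fray(i,(309,190),.01),q)-[.125,-.152])]
q=least_squares(f,p);print(q.x,q.fun*1000);q=q.x;np.save("q.npy",q)
for n,uv,z in [("red",(230,124),.016),("green",(280,147),.016),("knob",(280,172),.044)]:
    w=fray(i,uv,z);print(n,w.round(4),unit(w,p).round(4),unit(w,q).round(4))
E
```

```text
[ 0.53399282 -0.02856679 -0.27749403] [ 4.75699544e-01  1.35434265e-05 -4.75700135e-01 -1.21249691e-05]
red [ 0.5563 -0.1246  0.016 ] [ 0.0462 -0.0826] [ 0.0478 -0.0863]
green [ 0.5959 -0.1591  0.016 ] [ 0.0935 -0.1053] [ 0.0953 -0.1086]
knob [ 0.5908 -0.1775  0.044 ] [ 0.0936 -0.1243] [ 0.0955 -0.1276]
```

View pics/w4c.png

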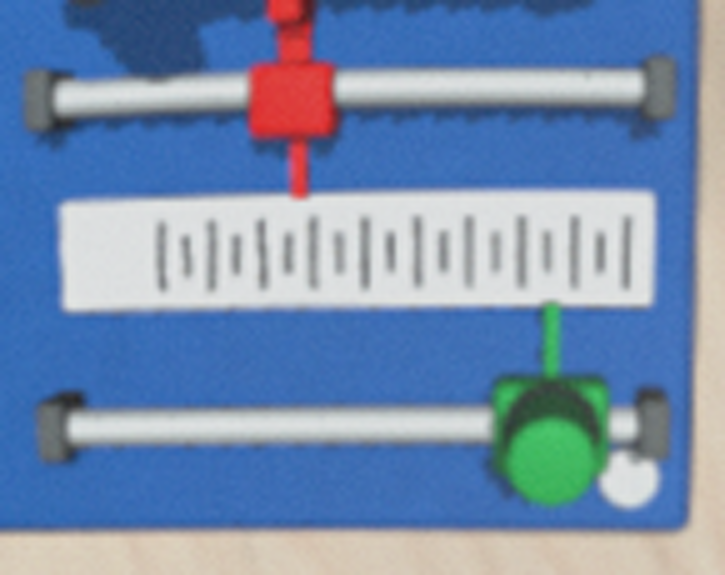

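```bash
python3 - <<'E'
from h import *
print(status.read_state()['ee_pos'])
E
python3 -m crank '{"delta_pos":[[0.004,0.02,-0.04],[0.004,0.02,-0.08],[0.004,0.02,-0.11],[0.004,0.02,-0.11]],"yaw":[0,0,0,0],"jaw":[0,0,0,0]}'
python3 - <<'E'
from h import *
print(status.read_state()['ee_pos'],eyes.camera_info('wrist')['camera_from_world'].round(4).tolist())
im=eyes.camera('wrist');cv2.imwrite('pics/w5.png',im[:,:,::-1])
E
```

```text
[ 0.58468688 -0.2010496   0.18274513]
t: 13.95
ee_pos: [0.5878, -0.1791, 0.0737]
tool_rot: [0.212, 1.565, -0.21]
force: [-0.7, -0.6, 0.6]
width: 0.0425
[ 0.58777347 -0.17912015  0.07372325] [[0.964, -0.2659, -0.0062, -0.6131], [0.2517, 0.9194, -0.3023, 0.0086], [0.0861, 0.2898, 0.9532, -0.2278], [0.0, 0.0, 0.0, 1.0]]
```

View pics/w5.png

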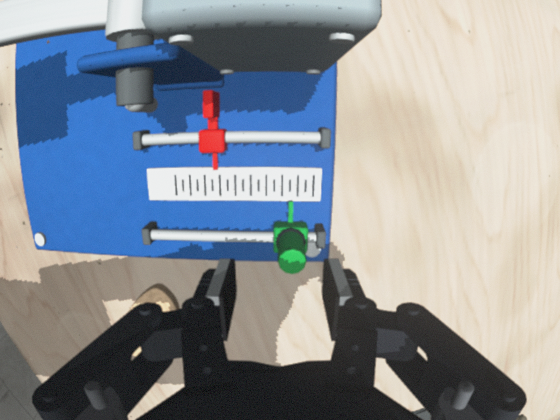

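Run:
```python
from h import *
from scipy.spatial.transform import Rotation as R
i=eyes.camera_info('wrist');q=np.load("q.npy");s=status.read_state();print(s['ee_pos'],s['force'])
print(R.from_rotvec(s['tool_rot']).as_matrix()[:,2])
for n,uv,z in [("red",(215.5,168),.016),("green",(290,203),.016),("knob",(291.5,261),.044),("knobtip-z0.0",(279,280),.044)]:
    w=fray(i,uv,z);print(n,w.round(4),unit(w,q).round(4))
```

```text
[ 0.58918291 -0.17976196  0.07537414] [ 0.43244269  0.37447056 -0.41107393]
[ 0.9640345  -0.2657709  -0.00182011]
red [ 0.5607 -0.1282  0.016 ] [ 0.053  -0.0885]
green [ 0.6003 -0.1632  0.016 ] [ 0.1007 -0.1113]
knob [ 0.5933 -0.19    0.044 ] [ 0.1013 -0.139 ]
knobtip-z0.0 [ 0.5827 -0.2006  0.044 ] [ 0.094  -0.1521]
```

```bash
python3 -m crank '{"delta_pos":[[0.004,-0.005,-0.01],[0.004,-0.005,-0.025],[0.004,-0.005,-0.035],[0.004,-0.005,-0.045],[0.004,-0.005,-0.045]],"yaw":[0,0,0,0,0],"jaw":[0,0,0,0,0]}'
python3 - <<'E'
from h import *
im=eyes.camera('wrist');cv2.imwrite('pics/w6.png',im[:,:,::-1])
E
```

```text
t: 14.62
ee_pos: [0.5933, -0.1857, 0.0292]
tool_rot: [0.212, 1.562, -0.212]
force: [0.7, 0.0, -0.1]
width: 0.0427
```

View pics/w6.png

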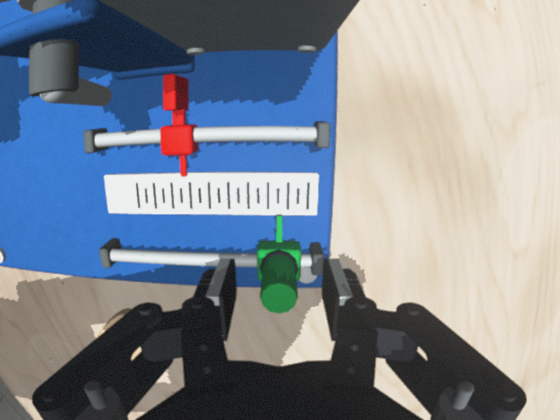

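```bash
python3 -m crank '{"delta_pos":[[0,0,0],[0,0,0],[0,0,0],[0,0,0],[0,0,0]],"yaw":[0,0,0,0,0],"jaw":[-0.7,-0.7,-0.7,-0.7,-0.7]}'
python3 - <<'E'
from h import *
i=eyes.camera_info('wrist');q=np.load("q.npy")
im=eyes.camera('wrist');cv2.imwrite('pics/w7.png',im[:,:,::-1])
cv2.imwrite("pics/w7c.png",cv2.resize(im[60:270,80:340,::-1],None,fx=3,fy=3))
E
```

```text
t: 15.3
ee_pos: [0.5943, -0.1861, 0.0308]
tool_rot: [0.212, 1.56, -0.212]
force: [-1.9, 0.2, 5.6]
width: 0.0144
```

View pics/w7.png

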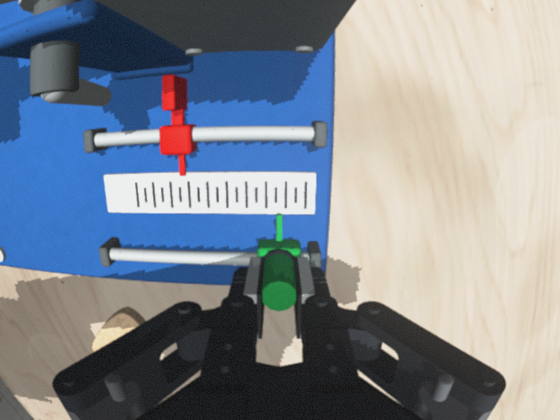

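View pics/w7c.png

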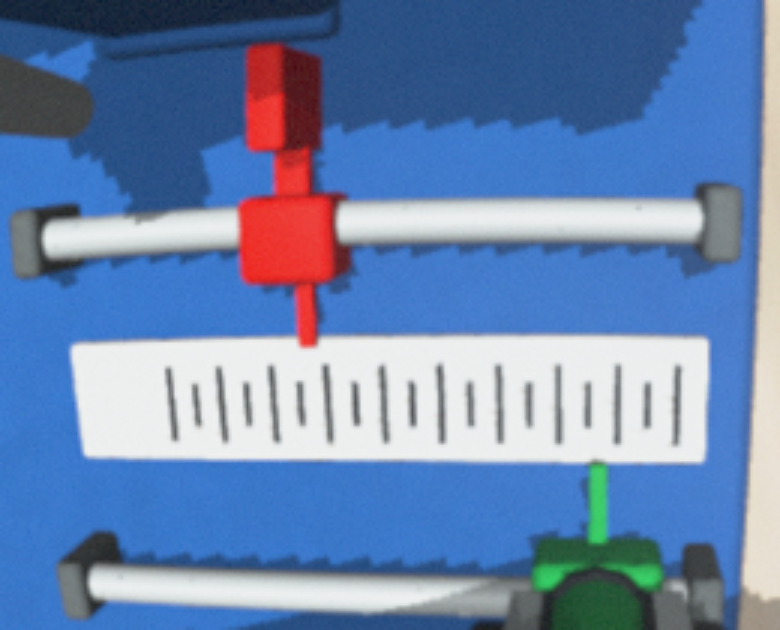

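```bash
python3 -m crank '{"delta_pos":[[-0.011,0.003,0.001],[-0.022,0.006,0.001],[-0.033,0.009,0.001],[-0.043,0.012,0.001],[-0.0443,0.0124,0.001]],"yaw":[0,0,0,0,0],"jaw":[-0.7,-0.7,-0.7,-0.7,-0.7]}'
python3 -m crank '{"delta_pos":[[0,0,0],[0,0,0]],"yaw":[0,0],"jaw":[-0.7,-0.7]}'
python3 - <<'E'
from h import *
i=eyes.camera_info('wrist');print(i['camera_from_world'].round(5).tolist())
im=eyes.camera('wrist');cv2.imwrite('pics/w8.png',im[:,:,::-1])
cv2.imwrite("pics/w8c.png",cv2.resize(im[100:270,190:360,::-1],None,fx=3.5,fy=3.5,interpolation=cv2.INTER_CUBIC))
E
```

```text
t: 15.98
ee_pos: [0.5482, -0.1729, 0.031]
tool_rot: [0.212, 1.562, -0.212]
force: [2.5, 3.7, -8.9]
width: 0.014
t: 16.23
ee_pos: [0.549, -0.1732, 0.031]
tool_rot: [0.212, 1.562, -0.212]
force: [-0.6, 6.0, -5.4]
width: 0.0137
[[0.96368, -0.26703, -0.00356, -0.57443], [0.2535, 0.91887, -0.30236, -0.0011], [0.08401, 0.29048, 0.95319, -0.18422], [0.0, 0.0, 0.0, 1.0]]
```

View pics/w8c.png

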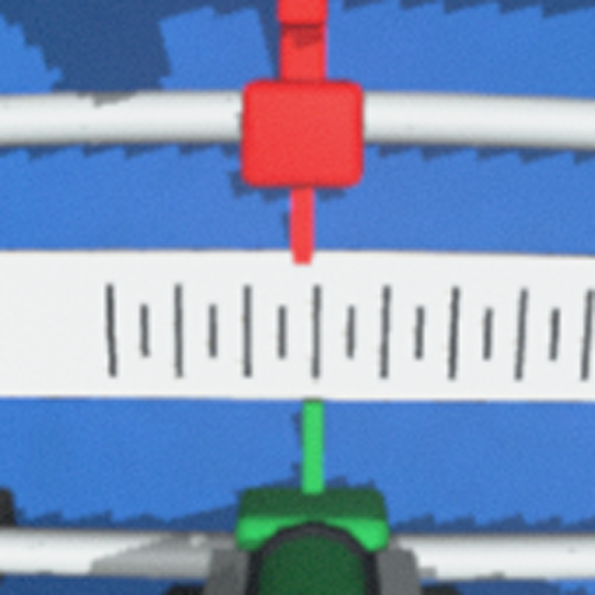

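```bash
python3 -m crank '{"delta_pos":[[-0.001,0.001,-0.001],[-0.0015,0.001,-0.001],[-0.0015,0.001,-0.001],[-0.0015,0.001,-0.001]],"yaw":[0,0,0,0],"jaw":[-0.7,-0.7,-0.7,-0.7]}'
python3 - <<'E'
from h import *
i=eyes.camera_info('wrist')
im=eyes.camera('wrist');cv2.imwrite('pics/w9.png',im[:,:,::-1])
cv2.imwrite("pics/w9c.png",cv2.resize(im[100:270,190:360,::-1],None,fx=3.5,fy=3.5,interpolation=cv2.INTER_CUBIC))
f=im.astype(int);q=np.load("q.npy")
red=(f[...,0]>150)&(f[...,1]<110);gr=(f[...,1]>120)&(f[...,0]<90)&(f[...,2]<130)
for n,m,rows in(("red",red,range(156,177)),("green",gr,range(210,240))):
    for r in rows:
        c=np.where(m[r,230:330])[0]
        if len(c): print(n,r,(c.mean()+230).round(2),len(c))
E
```

```text
t: 16.77
ee_pos: [0.549, -0.1731, 0.0308]
tool_rot: [0.211, 1.559, -0.212]
force: [0.6, -2.0, 5.3]
width: 0.0141
red 156 276.0 7
red 157 275.5 6
red 158 276.0 7
red 159 275.5 6
red 160 275.5 6
red 161 275.5 6
red 162 275.5 6
red 163 276.0 7
red 164 275.5 6
red 165 276.0 7
red 166 275.5 6
red 167 275.5 6
red 168 275.5 6
red 169 275.5 6
red 170 275.5 6
red 171 275.5 6
red 172 275.5 4
red 173 275.5 4
red 174 275.5 4
green 215 279.0 5
green 216 279.0 5
green 217 279.0 5
green 218 278.5 6
green 219 278.5 6
green 220 278.5 6
green 221 278.5 6
green 222 278.5 6
green 223 278.5 6
green 224 278.5 6
green 225 278.5 6
green 226 278.5 6
green 227 278.5 6
green 228 278.5 6
green 229 279.0 5
green 230 279.0 5
green 231 279.0 5
green 232 278.0 5
green 233 278.5 6
green 234 278.0 5
green 235 278.0 5
green 236 278.0 5
green 237 278.5 6
green 238 279.0 7
green 239 279.0 7
```

View pics/w9c.png

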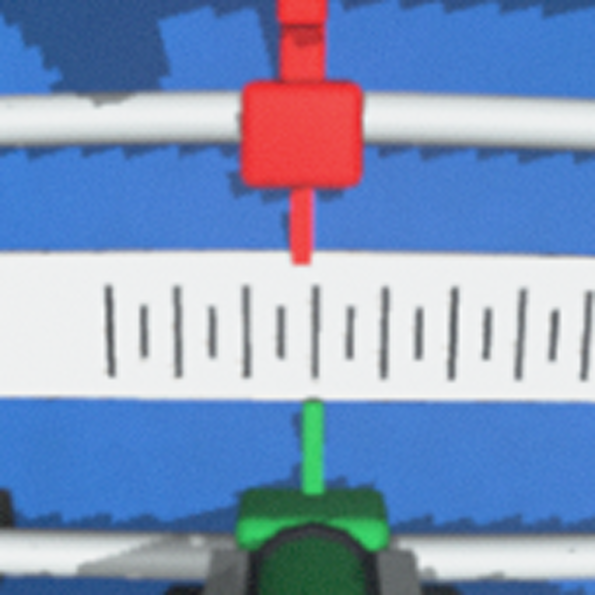

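```bash
python3 -m crank '{"delta_pos":[[-0.001,0.0,0.0005],[-0.0015,0.0002,0.0005],[-0.0015,0.0002,0.0005],[-0.0015,0.0002,0.0005]],"yaw":[0,0,0,0],"jaw":[-0.7,-0.7,-0.7,-0.7]}'
cat > m.py <<'E'
from h import *
im=eyes.camera('wrist')
f=im.astype(int)
red=(f[...,0]>150)&(f[...,1]<110);gr=(f[...,1]>120)&(f[...,0]<90)&(f[...,2]<130)
def edge(rows,ch,m):
    o=[]
    for r in rows:
        c=np.where(m[r,230:330])[0]+230
        if 3<len(c)<9: o.append(c.mean())
    return np.mean(o)
a,b=edge(range(158,174),0,red),edge(range(216,232),1,gr)
print("red",a,"green",b,"mm",(b-a)/9.9*5)
E
python3 m.py
```

```text
t: 17.32
ee_pos: [0.5469, -0.1725, 0.0309]
tool_rot: [0.212, 1.56, -0.212]
force: [1.4, -1.3, 2.4]
width: 0.0141
red 280.03125 green 278.71875 mm -0.6628787878787878
```

```bash
python3 -m crank '{"delta_pos":[[0.0007,-0.0002,0.0],[0.0012,-0.0003,0],[0.0012,-0.0003,0]],"yaw":[0,0,0],"jaw":[-0.7,-0.7,-0.7]}'
python3 m.py
```

```text
t: 17.75
ee_pos: [0.5472, -0.1726, 0.0308]
tool_rot: [0.212, 1.562, -0.212]
force: [-2.0, -2.0, 6.5]
width: 0.014
red 279.78125 green 278.6875 mm -0.5523989898989898
```

```bash
python3 -m crank '{"delta_pos":[[0.0003,-0.0001,0.0004],[0.0006,-0.0002,0.0005],[0.0006,-0.0002,0.0005]],"yaw":[0,0,0],"jaw":[-0.7,-0.7,-0.7]}'
python3 m.py
```

```text
t: 18.18
ee_pos: [0.5478, -0.1727, 0.0309]
tool_rot: [0.212, 1.562, -0.212]
force: [-3.0, -0.2, 1.1]
width: 0.0139
red 278.28125 green 278.75 mm 0.23674242424242425
```

```bash
python3 -m crank '{"delta_pos":[[-0.0006,0.0002,0],[-0.0006,0.0002,0]],"yaw":[0,0],"jaw":[-0.7,-0.7]}'
python3 m.py
python3 -m crank '{"delta_pos":[[0,0,0],[0,0,0],[0,0,0],[0,0,0]],"yaw":[0,0,0,0],"jaw":[0,0,0,0]}'
python3 m.py
```

```text
t: 18.48
ee_pos: [0.5479, -0.1727, 0.031]
tool_rot: [0.212, 1.56, -0.212]
force: [-0.7, -1.9, -3.9]
width: 0.0141
red 278.0 green 278.6875 mm 0.3472222222222222
t: 19.02
ee_pos: [0.5481, -0.1726, 0.0314]
tool_rot: [0.212, 1.56, -0.212]
force: [0.4, 1.3, 0.2]
width: 0.0429
red 277.78125 green 278.28125 mm 0.25252525252525254
```

Released, within about 0.3 mm. I'll lift off and verify.

```bash
python3 -m crank '{"delta_pos":[[0,0,0.02],[0,0,0.05],[0,0,0.09],[0,0,0.14],[0,0,0.15]],"yaw":[0,0,0,0,0],"jaw":[0,0,0,0,0]}'
python3 - <<'E'
from h import *
im=eyes.camera('wrist');cv2.imwrite('pics/w10.png',im[:,:,::-1]);cv2.imwrite("pics/w10c.png",cv2.resize(im[70:210,200:360,::-1],None,fx=5,fy=4.28*5/5+.0,interpolation=cv2.INTER_CUBIC))
E
python3 -m crank '{"delta_pos":[[0,-0.05,0.01],[0,-0.1,0.02],[0,-0.15,0.03],[0,-0.2,0.03],[0,-0.24,0.03]],"yaw":[0,0,0,0,0],"jaw":[0,0,0,0,0]}'
python3 - <<'E'
from h import *
im=eyes.camera('top');cv2.imwrite('pics/t10.png',cv2.resize(im[130:310,200:400,::-1],None,fx=3.3,fy=3.3,interpolation=cv2.INTER_CUBIC))
im=eyes.camera('scene');cv2.imwrite('pics/s10.png',cv2.resize(im[120:320,200:400,::-1],None,fx=3,fy=3))
E
```

```text
t: 19.7
ee_pos: [0.5498, -0.1732, 0.1849]
tool_rot: [0.211, 1.555, -0.213]
force: [0.4, 0.4, -0.4]
width: 0.0426
t: 20.38
ee_pos: [0.5471, -0.4143, 0.2095]
tool_rot: [0.213, 1.562, -0.212]
force: [0.8, -0.0, -0.9]
width: 0.0429
```

View pics/w10c.png

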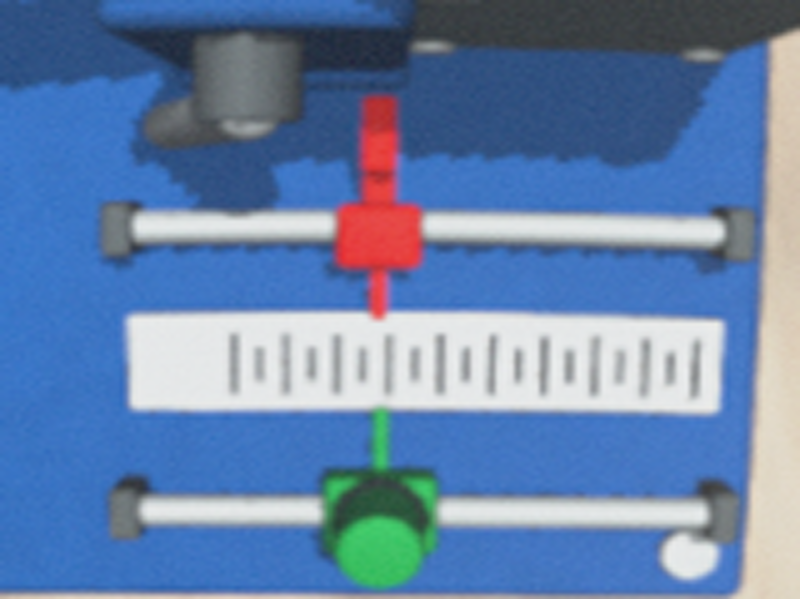

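View pics/t10.png

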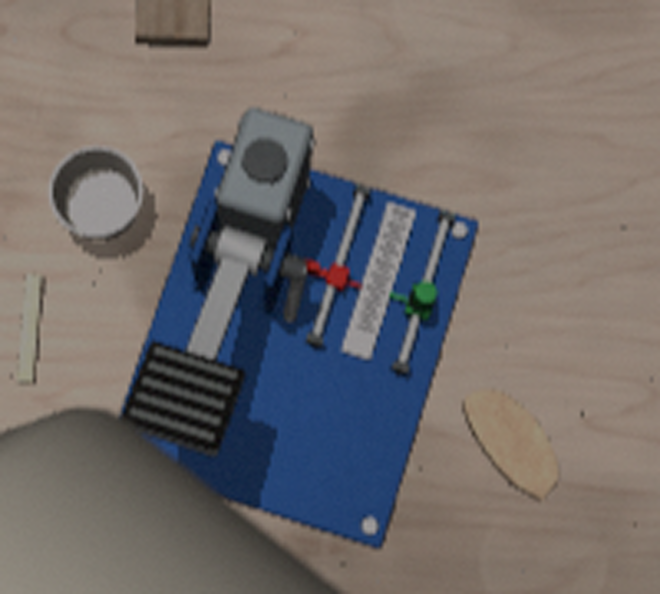

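View pics/s10.png

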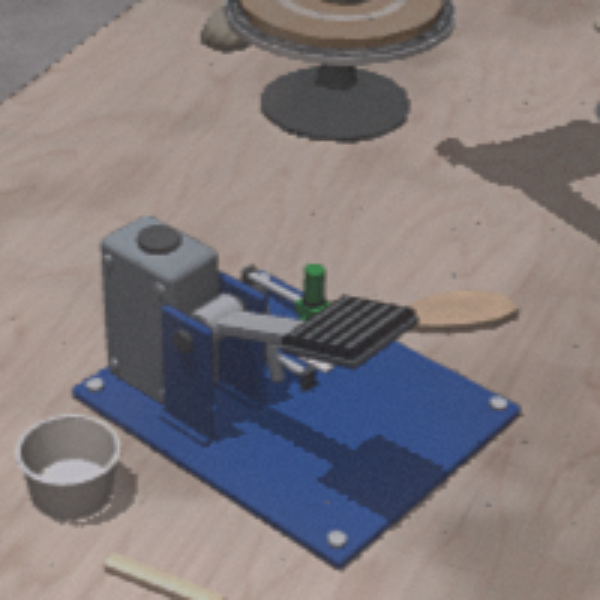

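The red tip is at crop column 378 and the green tip at 380, where 26 px is 5 mm, so they agree to about 0.4 mm. The pedal is up and the bystanders are where they were.

```bash
python3 -m crank '{"delta_pos":[[0,0,0],[0,0,0],[0,0,0]],"yaw":[0,0,0],"jaw":[0,0,0]}'; python3 -c "
from cell import job
print(job.close_job())"
```

```text
t: 20.85
ee_pos: [0.5482, -0.4116, 0.2112]
tool_rot: [0.211, 1.561, -0.211]
force: [-0.2, -0.3, 1.1]
width: 0.043
the job is handed in; nothing more can be done
None
```

I pressed the pedal, let it come back up, set the green marker level with the red pointer, and handed the job in at about 21 s.

- **Press:** I pressed slowly with shut fingers. The slack needed about 4.5–5 N, and the pedal bit with the fingertips about 98 mm above the table. I held it for about 1 s at 14–15.3 N, which is about 9.5–10.5 N over the slack, then let it up slowly. A sideways drag of up to about 8 N built up at the pad, because the pad slides under the fingertips as it swings. It should add almost no turning force on the pedal, since the contact was level with the axle.
- **Pointer and marker:** By the camera, the pedal moved the red pointer about 26 mm. I pinched the green knob from above and slid it back about 48 mm. It stuck briefly and overshot by about 0.6 mm, which I corrected before letting go.
- **Last checks:** The wrist view after release shows the two tips level to within about 0.3–0.4 mm. The pedal is fully up, the bystanders look undisturbed, and the robot is clear and touching nothing.

No check failed. The bite and the load were judged from the wrist force only, since the brake spring cannot be seen.

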